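# Flip the tags of the covered crucibles to 'ready'

### The job

Three crucibles wait on the furnace stand, each with a flip tag in front of it, tipped back to show an open ring. For each crucible that has its lid on, gently push its tag over its hinge towards you with a fingertip, without gripping it, until it lies flat on the lower half of the panel and shows its tick. Leave the open crucible's tag as it is, and do not disturb the crucibles or the things lying about.

Things in the scene. Friction and masses are not known exactly. Their poses are not given: they have to be found in the camera images.
- stand: Fixed folded-steel crucible stand, 330 mm wide; x from -59 to +189 mm in its own frame. Origin on the worktop straight below the tags' hinge line, at mid width; x away from the robot to the crucibles, y to the left, z up. Tags at y = +105 (left), 0 (middle), -105 mm (right); each belongs to the crucible seat straight behind it at x = 138 mm. Crucible tops reach 130 mm above the worktop.
- hinge_mid (a point): Middle of the hinge line, 88 mm above the stand's origin; the line runs along the stand's y. The panel under the tags slopes 40 deg, rising away from the robot: lower edge at x = -59, z = 28 mm, upper edge at x = 39, z = 110 mm of the stand's frame, its face 7 mm below the hinge line. A tipped-back tag sticks out 32 mm beyond the upper edge, with 50 mm free to the crucibles behind.
- left_tag (a joint): Angle of the left tag, rad. 0: tipped back on the upper panel, pointing up and away from the robot at 40 deg, open ring showing; 3.14: over towards the robot, flat on the lower panel, tick showing; stops at both. White leaf 56 mm wide, 4 thick, 62 mm long from the pin, then a thumb tab 26 wide, 14 long. Stiff hinge, 0.05 N m (1 N at the tab): it stays where it is left.
- left_tab (a point): Outer end of the left tag's thumb tab, mid width and thickness; moves with the tag. 76 mm from the pin: in the stand's frame x = 76 cos(40 deg + angle), y = +105, z = 88 + 76 sin(40 deg + angle) mm (58 and 137 mm when tipped fully back).
- middle_tag (a joint): Angle of the middle tag, rad. 0: tipped back on the upper panel, pointing up and away from the robot at 40 deg, open ring showing; 3.14: over towards the robot, flat on the lower panel, tick showing; stops at both. White leaf 56 mm wide, 4 thick, 62 mm long from the pin, then a thumb tab 26 wide, 14 long. Stiff hinge, 0.05 N m (1 N at the tab): it stays where it is left.
- middle_tab (a point): Outer end of the middle tag's thumb tab, mid width and thickness; moves with the tag. 76 mm from the pin: in the stand's frame x = 76 cos(40 deg + angle), y = 0, z = 88 + 76 sin(40 deg + angle) mm (58 and 137 mm when tipped fully back).
- right_tag (a joint): Angle of the right tag, rad. 0: tipped back on the upper panel, pointing up and away from the robot at 40 deg, open ring showing; 3.14: over towards the robot, flat on the lower panel, tick showing; stops at both. White leaf 56 mm wide, 4 thick, 62 mm long from the pin, then a thumb tab 26 wide, 14 long. Stiff hinge, 0.05 N m (1 N at the tab): it stays where it is left.
- right_tab (a point): Outer end of the right tag's thumb tab, mid width and thickness; moves with the tag. 76 mm from the pin: in the stand's frame x = 76 cos(40 deg + angle), y = -105, z = 88 + 76 sin(40 deg + angle) mm (58 and 137 mm when tipped fully back).
- crucible_1: The open crucible: pale ceramic cup without lid, 48 mm wide, 42 mm high. Loose, 0.06 kg, standing upright with its foot in a shallow round seat of the stand; origin at the centre of its underside, z up. It may be in any of the three seats.
- crucible_2: A crucible with its lid on (brown ceramic, domed lid with a small knob), 50 mm wide, 57 mm high. Loose, 0.06 kg, standing upright with its foot in a shallow round seat of the stand; origin at the centre of its underside, z up. It may be in any of the three seats.
- crucible_3: A crucible with its lid on (pale ceramic, lid with a small knob), 50 mm wide, 57 mm high. Loose, 0.06 kg, standing upright with its foot in a shallow round seat of the stand; origin at the centre of its underside, z up. It may be in any of the three seats.
- crucible_tongs: Bystander: steel tongs lying flat on the worktop left of the stand, 81 x 241 x 8 mm; origin under its middle.
- powder_jar: Bystander: white screw-top jar with a red lid, 65 mm wide, 80 mm high, standing left of the stand; origin at the centre of its underside.
- spatula: Bystander: thin double-ended spatula, 198 mm long, lying on the worktop right of the stand; origin under its middle.

How it is judged (in metres and radians):
At the end, for the whole second after the job is handed in: The tags in front of the two lidded crucibles lie over at 3.0 rad or more (within 8 degrees of flat on the lower panel), the open crucible's tag is still within 0.3 rad of its upper rest, the tags are still, and every crucible stands upright in its seat within 12 mm of where it was (((y of crucible_1 in the frame of stand above 0.06 m and value of joint left_tag below 0.3 rad and value of joint each of middle_tag, right_tag above 3 rad) or (y of crucible_1 in the frame of stand between -0.06 and 0.06 m and value of joint middle_tag below 0.3 rad and value of joint each of left_tag, right_tag above 3 rad) or (y of crucible_1 in the frame of stand below -0.06 m and value of joint right_tag below 0.3 rad and value of joint each of left_tag, middle_tag above 3 rad)) and distance of each of crucible_1, crucible_2, crucible_3 from where it was at the start of the episode below 0.012 m and angle between each of crucible_1, crucible_2, crucible_3's own z axis and vertical below 0.15 rad and velocity of joint left_tag between -0.1 and 0.1 rad/s and velocity of joint middle_tag between -0.1 and 0.1 rad/s and velocity of joint right_tag between -0.1 and 0.1 rad/s); the robot touches nothing.
It fails at once if the open crucible's tag is tipped over (more than 0.5 rad from its upper rest) ((y of crucible_1 in the frame of stand above 0.06 m and value of joint left_tag above 0.5 rad) or (y of crucible_1 in the frame of stand between -0.06 and 0.06 m and value of joint middle_tag above 0.5 rad) or (y of crucible_1 in the frame of stand below -0.06 m and value of joint right_tag above 0.5 rad)).
It fails at once if a crucible is lifted, tilted or shifted in its seat (12 mm, 0.3 rad) (distance of any of crucible_1, crucible_2, crucible_3 from where it was at the start of the episode above 0.012 m or angle between any of crucible_1, crucible_2, crucible_3's own z axis and vertical above 0.3 rad).
It fails at once if a tag is pushed, pressed or squeezed with more than 25 N (contact force between any of left_tag, middle_tag, right_tag and the fingers above 25 N).
It fails at once if a tag is gripped (touched while its leaf is between the two fingers) ((contact force between left_tag and the fingers above 0.5 N and x of the grasp point in the frame of left_tag between 0.01 and 0.08 m and y of the grasp point in the frame of left_tag between -0.028 and 0.028 m and z of the grasp point in the frame of left_tag between -0.004 and 0.004 m) or (contact force between middle_tag and the fingers above 0.5 N and x of the grasp point in the frame of middle_tag between 0.01 and 0.08 m and y of the grasp point in the frame of middle_tag between -0.028 and 0.028 m and z of the grasp point in the frame of middle_tag between -0.004 and 0.004 m) or (contact force between right_tag and the fingers above 0.5 N and x of the grasp point in the frame of right_tag between 0.01 and 0.08 m and y of the grasp point in the frame of right_tag between -0.028 and 0.028 m and z of the grasp point in the frame of right_tag between -0.004 and 0.004 m)).
It fails at once if the tongs, the jar or the spatula is moved by more than 20 mm (distance of any of crucible_tongs, powder_jar, spatula from where it was at the start of the episode above 0.02 m).
It also fails if it takes over 58 s, if anything falls off the work surface, if the arm or the gripper's body presses on something with over 40 N, if the wrist force passes 120 N, or if a joint passes its speed limit or range.

### The arm

A 6-joint arm with a two-finger parallel gripper is mounted at the origin on a cart in front of the work surface, level with it; the furniture and walls round the work are solid. World frame = base frame: x ahead of the robot, y to its left, z up, the work surface at z = 0. Lengths are in mm, angles in rad, forces in N, time in s.
With the tool pointing down it reaches from about 275 to 1000 mm from the base axis. Payload 8.4 kg.
Tool frame: the origin (TCP) lies at the very end of the fingers, on their centre line; the grasp point (between the pads) lies 19 mm behind it; z points along the fingers, y is the direction in which the jaws open and shut (so a half turn about z gives the same grasp; the last joint's range is limited). The gripper opens to 85 mm and grips with 20 to 120 N. Pads are 22 mm wide; open, the fingers measure 114 mm over their backs; the gripper's body (76 mm by 85 mm) begins 54 mm behind the grasp point. The pads swing forward as they close: fully open they stand 13 mm farther back than shut.
Start: joints at [1.297, 0.353, 1.633, -0, 1.155, -0.002], TCP at [167.79, 602.059, 231.281] pointing down, gripper open.
Joint ranges: [-2.63, 2.63], [-0.92, 2.1], [0.06, 2.66], [-1.3, 4.44], [0, 2.69], [-3.02, 3.02]. Speed limits (rad/s): [2.22, 2.22, 2.79, 3.14, 3.14, 3.14].

### API

Orientations are given as a unit quaternion [w, x, y, z].
In Python, from rig import status, capture, order gives the robot as it stands.
- The arm moves only by the shell command python3 -m inch 'ROWS'. ROWS is JSON, a list of rows, each an object with "hand": the opening, from 0 (shut) to 1 (fully open); "translation": the shift along the tool's x, y, z in m, a list of three; "twist": the turn, a rotation vector about the tool's x, y, z in rad, a list of three. A call has 1 to 8 rows; each row is the pose to reach, as a shift and turn from the pose measured when the call began, along the tool's axes at that moment; what a row does not reach only later rows make up. A row lasts 1/12 s, in which the tool goes at most 41.7 mm and 7.16 degrees, less where a joint would pass 70% of its speed; a pose out of reach is approached as far as the arm can. A call with a gripper value outside its range is refused whole. The fingers move at their own pace and stop on an object; the grip force is fixed at half the most. Time passes only in rows, so rows that repeat a pose let the fingers close. It gives the time, the measured TCP pose, the force and the opening at its end, in the units of the state.
- status.get_state(): the state, without advancing time (a new reading comes with each control period).
- capture(name): name is "scene" or "top" or "wrist"; returns a dict with "image" (384x512x3 uint8, red, green, blue), "range_z" (384x512 float32, mm along the optical axis (not along the pixel's ray), 0 where there is no reading), "fx", "fy", "cx", "cy" (pixels), "R" (3x3) and "t" (3): a world point X has camera coordinates R X + t; the wrist camera has in their place "hand_eye" (4x4, takes a point from camera to tool coordinates, whose origin is the TCP and whose axes are the flange's). Camera axes: x right, y down, z forward; pixel columns grow to the right and rows downward; lengths in mm; the calibration is good to about 2 mm. A picture is of the moment at which its call begins: read the wrist's pose just before it.
- order.close_job(): hands the job in, once; it reports no verdict.
The state is a dict: "time_s": time; "joints": joint angles; "joint_velocities": joint speeds; "joint_torque": joint torques, N m; "eef_pos": TCP position; "ee_rot": TCP orientation; "contact_force": force on the tool from outside, world axes, zero at the start; "ft_torque": the same for the moment, N m; "grip_width": finger opening in mm.
Only numpy, scipy, OpenCV 4.12 (cv2) and the standard library are available. Lean on these libraries where they do the work, as an engineer would, in place of code of your own. Each camera call takes 0.05 s, during which the arm holds its last target.

## Working session

There is one attempt and no reset: what is moved stays moved. The work goes in short steps, Python scripts to look and compute and a shell command to move; the robot and the scene stay as the last step left them, time stands still between calls to the robot, and variables do not carry over. Pictures are saved under pics/ and viewed, and the job is handed in when it is done.

```bash
mkdir -p pics; ls; python3 - <<'E'
from rig import status,capture
import cv2,pickle
s=status.get_state();print(s)
for n in("scene","top"):
    c=capture(n);cv2.imwrite(f"pics/{n}0.png",c["image"][:,:,::-1]);pickle.dump(c,open(f"{n}0.pkl","wb"))
    print(n,c["fx"],c["cx"],c["cy"],c["R"],c["t"])
E
```

```text
pics
{'time_s': 0.0, 'joints': array([ 1.29658888e+00,  3.53651865e-01,  1.63416658e+00, -7.79682567e-06,
        1.15515779e+00, -2.42079045e-03]), 'joint_velocities': array([ 7.82832934e-04,  4.51420880e-05, -2.02143387e-03, -4.25984785e-04,
        1.38260952e-03, -1.35229241e-03]), 'joint_torque': array([-1.31557113e-03, -6.05234027e+01, -3.42072523e+01, -1.13601459e-04,
        9.26613109e-03, -4.49899062e-05]), 'eef_pos': array([167.66762542, 601.59052169, 230.54546071]), 'ee_rot': array([-9.18480471e-05,  1.35473864e-01,  9.90780679e-01, -6.85673961e-04]), 'contact_force': array([ 0.50515056, -1.07797775, -0.75863075]), 'ft_torque': array([-0.0197381 ,  0.02709035,  0.00693156]), 'grip_width': 85.459953287505}
scene 373.7988042609944 254.55599093291434 186.51705458881924 [[-0.89365124 -0.4485605   0.01345166]
 [-0.31313616  0.60181804 -0.73468415]
 [ 0.32145484 -0.6607636  -0.67827594]] [541.93664584 251.54453381 915.32256773]
top 437.9804960931878 250.16504158295726 186.2433009552013 [[-0.00358411 -0.99993019 -0.01125889]
 [-0.99897692  0.00408781 -0.04503772]
 [ 0.0450806   0.01108596 -0.99892184]] [  36.08448434  571.83948686 1524.0006969 ]
```

View pics/scene0.png

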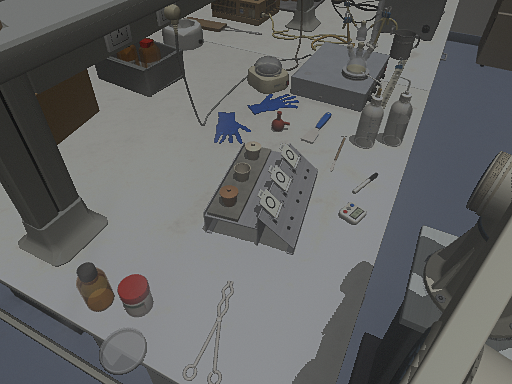

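View pics/top0.png

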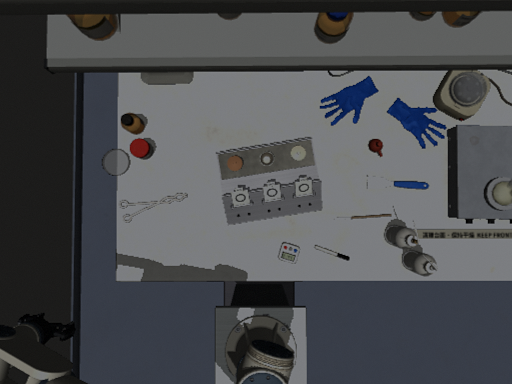

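```bash
python3 - <<'E'
import cv2,pickle,numpy as np
a=pickle.load(open("top0.pkl","rb"));b=pickle.load(open("scene0.pkl","rb"))
A=cv2.resize(a["image"][130:230,210:330,::-1],None,fx=6,fy=6,interpolation=2)
B=cv2.resize(b["image"][130:260,200:330,::-1],None,fx=4.6,fy=4.6,interpolation=2)
cv2.imwrite("pics/a1.png",A);cv2.imwrite("pics/b1.png",B)
E
```

```text
(no output)
```

View pics/a1.png

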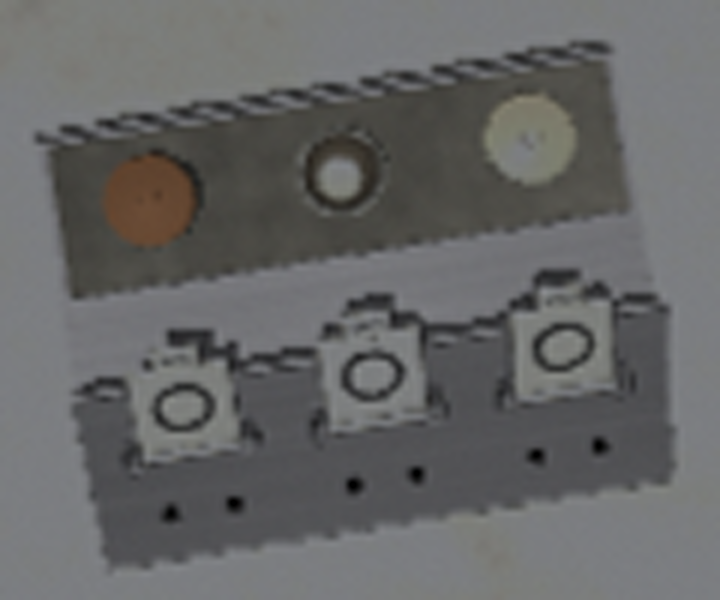

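View pics/b1.png

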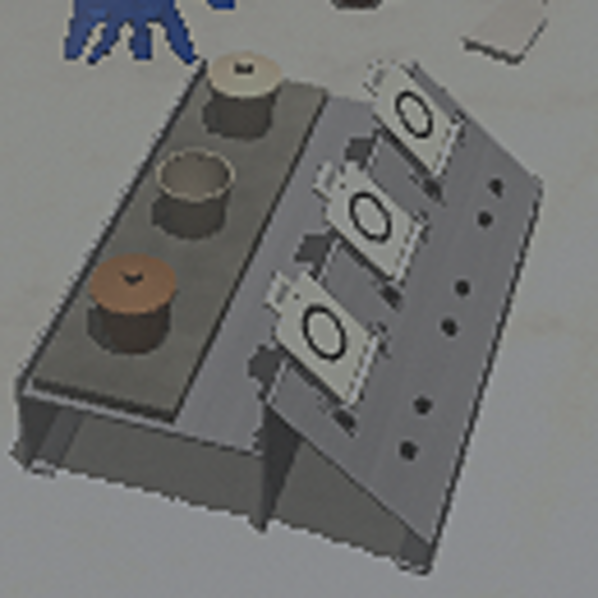

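```bash
cat > h.py <<'E'
import numpy as np,pickle
from scipy.optimize import least_squares
from scipy.spatial.transform import Rotation as Ro
def ray(c,u,v,z):
    R,t=c["R"],c["t"];o=-R.T@t;d=R.T@np.array([(u-c["cx"])/c["fx"],(v-c["cy"])/c["fy"],1]);return o+d*(z-o[2])/d[2]
def proj(c,X):
    p=c["R"]@X+c["t"];return np.array([c["fx"]*p[0]/p[2]+c["cx"],c["fy"]*p[1]/p[2]+c["cy"]])
E
python3 - <<'E'
from h import *
a=pickle.load(open("top0.pkl","rb"));b=pickle.load(open("scene0.pkl","rb"))
T=[((108,570),(-59,165,28)),((672,482),(-59,-165,28)),((75,400),(39,165,110)),((668,310),(39,-165,110)),
((150,198),(138,105,123)),((530,140),(138,-105,123)),((341,175),(138,0,115))]
S=[((430,570),(-59,165,28)),((540,185),(-59,-165,28)),((268,402),(39,165,110)),((195,175),(138,0,115)),((132,285),(138,105,120)),((243,75),(138,-105,120))]
for nm,sets in(("top",[(a,T,6,210,130)]),("scene",[(b,S,4.6,200,130)]),("both",[(a,T,6,210,130),(b,S,4.6,200,130)])):
    def f(p):
        r=[]
        for c,L,k,ox,oy in sets:
            for (u,v),X in L:
                cs,sn=np.cos(p[2]),np.sin(p[2])
                W=np.array([p[0]+cs*X[0]-sn*X[1],p[1]+sn*X[0]+cs*X[1],X[2]])
                r+=list(proj(c,W)-[u/k+ox-.4,v/k+oy-.4])
        return r
    s=least_squares(f,[560,0,.15],x_scale=[10,10,.01]);print(nm,s.x,np.round(s.fun,1))
# depth check
for (u,v),X in T:
    u=int(u/6+210);v=int(v/6+130);z=a["range_z"][v,u];p=a["R"].T@(np.array([(u-a["cx"])/a["fx"]*z,(v-a["cy"])/a["fy"]*z,z])-a["t"]);print(X,p.round())
E
```

```text
top [ 5.21768759e+02 -4.17930677e+01  1.49721571e-01] [-0.1 -0.1  0.2  0.1 -0.6 -0.2 -0.2 -0.6  0.2  0.6  0.4  0.4  0.1 -0.2]
scene [ 5.22197778e+02 -3.97728221e+01  1.52945562e-01] [-0.1 -3.9  0.3  1.2 -0.6  2.1 -0.3  1.1  0.1  0.   0.7  0.5]
both [ 5.22083576e+02 -4.09462494e+01  1.50836495e-01] [-0.3 -0.1 -0.1 -0.1 -0.9 -0.3 -0.4 -0.7 -0.1  0.6  0.1  0.3 -0.2 -0.3
  0.  -4.2  0.6  1.  -0.4  1.7 -0.1  0.8  0.3 -0.3  1.   0.2]
(-59, 165, 28) [436. 113.  -1.]
(-59, -165, 28) [ 488. -219.   -1.]
(39, 165, 110) [536. 125. 112.]
(39, -165, 110) [ 590. -216.    1.]
(138, 105, 123) [643.  82. 129.]
(138, -105, 123) [ 674. -123.  134.]
(138, 0, 115) [661. -21.  75.]
```

```bash
cat >> h.py <<'E'
from rig import status
X0,Y0,YAW=522.,-41.5,.150
Rs=Ro.from_euler('z',YAW).as_matrix();ts=np.array([X0,Y0,0])
# desired: tool x = -stand x, tool y= stand y, tool z down
RD=Rs@np.diag([-1,1,-1.])
def plan(*pts):
    s=status.get_state();q=s["ee_rot"];R=Ro.from_quat([q[1],q[2],q[3],q[0]]).as_matrix();p=np.array(s["eef_pos"])
    print("t",round(s["time_s"],2),"stand TCP",(Rs.T@(p-ts)).round(1),"F stand",(Rs.T@s["contact_force"]).round(1),"grip",round(s["grip_width"],1))
    print("twist",Ro.from_matrix(R.T@RD).as_rotvec().round(3))
    for P in pts: print(P,"->",((R.T@(Rs@np.array(P,float)+ts-p))/1000).round(4))
E
python3 -c "
from h import *
plan((85,105,210))"
```

```text
t 0.1 stand TCP [-254.2  688.9  230.6] F stand [ 1.  -0.3  0.1] grip 85.3
twist [-0.001 -0.    -0.422]
(85, 105, 210) -> [-0.5485 -0.3938  0.0211]
```

```bash
python3 -m inch '[{"hand":0,"translation":[-0.28,-0.2,0],"twist":[0,0,-0.2]},{"hand":0,"translation":[-0.28,-0.2,0],"twist":[0,0,-0.2]},{"hand":0,"translation":[-0.28,-0.2,0],"twist":[0,0,-0.2]},{"hand":0,"translation":[-0.28,-0.2,0],"twist":[0,0,-0.422]},{"hand":0,"translation":[-0.28,-0.2,0],"twist":[0,0,-0.422]},{"hand":0,"translation":[-0.28,-0.2,0],"twist":[0,0,-0.422]},{"hand":0,"translation":[-0.28,-0.2,0],"twist":[0,0,-0.422]},{"hand":0,"translation":[-0.28,-0.2,0],"twist":[0,0,-0.422]}]'
python3 -c "
from h import *
plan((85,105,210))"
```

```text
time_s: 0.77
eef_pos: [376.0, 342.4, 230.8]
ee_rot: [-0.0, -0.075, 0.997, -0.001]
contact_force: [0.8, 0.6, -0.1]
grip_width: -0.2
t 0.77 stand TCP [-87.  401.4 230.8] F stand [ 0.9  0.5 -0.1] grip -0.2
twist [-0.001 -0.001  0.001]
(85, 105, 210) -> [-0.1718 -0.2964  0.021 ]
```

```bash
python3 -m inch '[{"hand":0,"translation":[-0.172,-0.296,0.02],"twist":[0,0,0]},{"hand":0,"translation":[-0.172,-0.296,0.02],"twist":[0,0,0]},{"hand":0,"translation":[-0.172,-0.296,0.02],"twist":[0,0,0]},{"hand":0,"translation":[-0.172,-0.296,0.02],"twist":[0,0,0]},{"hand":0,"translation":[-0.172,-0.296,0.02],"twist":[0,0,0]},{"hand":0,"translation":[-0.172,-0.296,0.02],"twist":[0,0,0]},{"hand":0,"translation":[-0.172,-0.296,0.02],"twist":[0,0,0]},{"hand":0,"translation":[-0.172,-0.296,0.02],"twist":[0,0,0]}]'
python3 - <<'E'
from h import *
from rig import capture
import cv2
plan((85,105,210))
s=status.get_state();c=capture("wrist");print(c["hand_eye"])
c2=capture("scene")
cv2.imwrite("pics/w1.png",c["image"][:,:,::-1]);cv2.imwrite("pics/s1.png",cv2.resize(c2["image"][80:260,170:370,::-1],None,fx=3.3,fy=3.3))
E
```

```text
time_s: 1.43
eef_pos: [584.1, 82.4, 211.3]
ee_rot: [-0.0, -0.075, 0.997, -0.001]
contact_force: [1.7, 0.5, 0.8]
grip_width: -0.0
t 1.43 stand TCP [ 79.9 113.3 211.3] F stand [1.7 0.2 0.8] grip -0.0
twist [-0.001 -0.001  0.   ]
(85, 105, 210) -> [-0.0051 -0.0083  0.0014]
[[-1.16772566e-04 -9.46861424e-01 -3.21641773e-01  8.27218572e+01]
 [ 9.99999981e-01 -1.60506446e-04  1.09453438e-04 -1.14273870e+00]
 [-1.55262816e-04 -3.21641754e-01  9.46861425e-01 -1.42953148e+02]
 [ 0.00000000e+00  0.00000000e+00  0.00000000e+00  1.00000000e+00]]
```

View pics/w1.png

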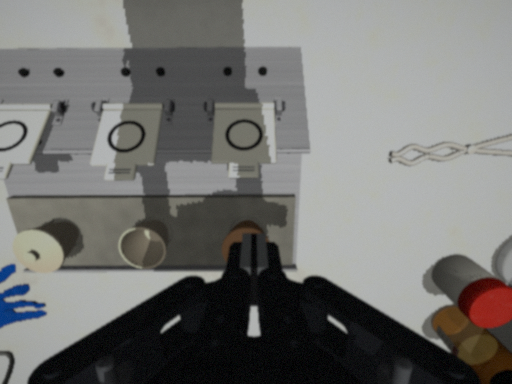

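View pics/s1.png

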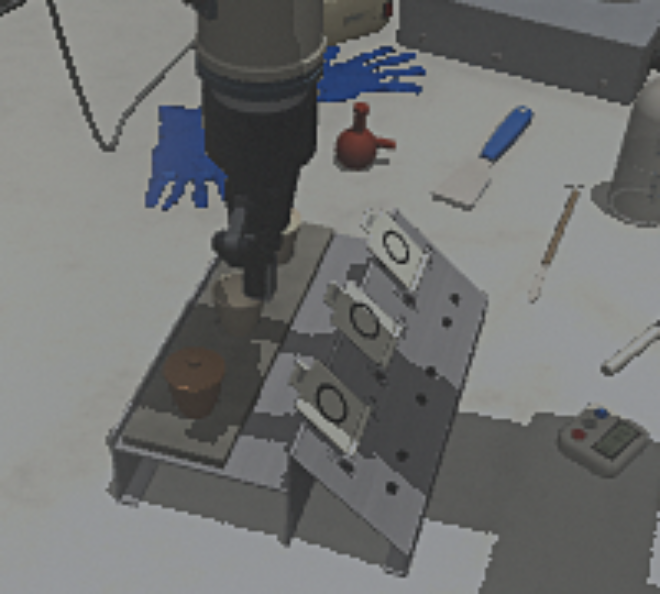

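```bash
python3 - <<'E'
from h import *
from rig import capture
s=status.get_state();c=capture("wrist");H=c["hand_eye"];q=s["ee_rot"];R=Ro.from_quat([q[1],q[2],q[3],q[0]]).as_matrix()
for P in[(58,105,137),(58,0,137),(39,165,110),(-59,165,28),(-59,-105,28),(138,0,115)]:
    w=Rs@np.array(P,float)+ts;tl=R.T@(w-s["eef_pos"]);k=np.linalg.inv(H)@np.append(tl,1)
    print(P,c["fx"]*k[0]/k[2]+c["cx"],c["fy"]*k[1]/k[2]+c["cy"])
plan((85,105,210),(85,105,140),(85,105,118))
E
```

```text
(58, 105, 137) 248.5407015782592 175.69169028400367
(58, 0, 137) 123.56782386904686 176.05219621995118
(39, 165, 110) 314.8294752845635 147.5230457418281
(-59, 165, 28) 304.9400278863629 44.5747862976516
(-59, -105, 28) 56.261204844528095 45.73806589959426
(138, 0, 115) 146.2163483994122 246.53713334847774
t 1.58 stand TCP [ 80.1 112.7 210.9] F stand [-1.1  0.4 -1. ] grip 0.3
twist [-0.002 -0.001 -0.003]
(85, 105, 210) -> [-0.0049 -0.0077  0.0009]
(85, 105, 140) -> [-0.005  -0.0076  0.0709]
(85, 105, 118) -> [-0.005  -0.0075  0.0929]
```

```bash
sed -i 's/,-41.5,/,-43.,/' h.py; python3 -m inch '[{"hand":0,"translation":[-0.005,-0.009,0.02],"twist":[0,0,0]},{"hand":0,"translation":[-0.005,-0.009,0.04],"twist":[0,0,0]},{"hand":0,"translation":[-0.005,-0.009,0.06],"twist":[0,0,0]},{"hand":0,"translation":[-0.005,-0.009,0.07],"twist":[0,0,0]},{"hand":0,"translation":[-0.005,-0.009,0.08],"twist":[0,0,0]},{"hand":0,"translation":[-0.005,-0.009,0.09],"twist":[0,0,0]},{"hand":0,"translation":[-0.005,-0.009,0.092],"twist":[0,0,0]},{"hand":0,"translation":[-0.005,-0.009,0.092],"twist":[0,0,0]}]'
python3 - <<'E'
from h import *
from rig import capture
import cv2
plan((72,105,118),(60,105,121),(52,105,126),(43,105,133),(28,105,138))
c2=capture("scene")
cv2.imwrite("pics/s2.png",cv2.resize(c2["image"][100:260,190:350,::-1],None,fx=3.7,fy=3.7))
E
```

```text
time_s: 2.25
eef_pos: [590.3, 73.9, 118.6]
ee_rot: [-0.001, -0.073, 0.997, -0.001]
contact_force: [0.8, 0.4, 0.7]
grip_width: 0.1
t 2.25 stand TCP [ 85.  105.4 118.6] F stand [0.9 0.3 0.7] grip 0.1
twist [-0.001 -0.002 -0.003]
(72, 105, 118) -> [ 0.013  -0.0004  0.0006]
(60, 105, 121) -> [ 0.025  -0.0005 -0.0023]
(52, 105, 126) -> [ 0.033  -0.0005 -0.0073]
(43, 105, 133) -> [ 0.042  -0.0005 -0.0143]
(28, 105, 138) -> [ 0.057  -0.0006 -0.0193]
```

View pics/s2.png

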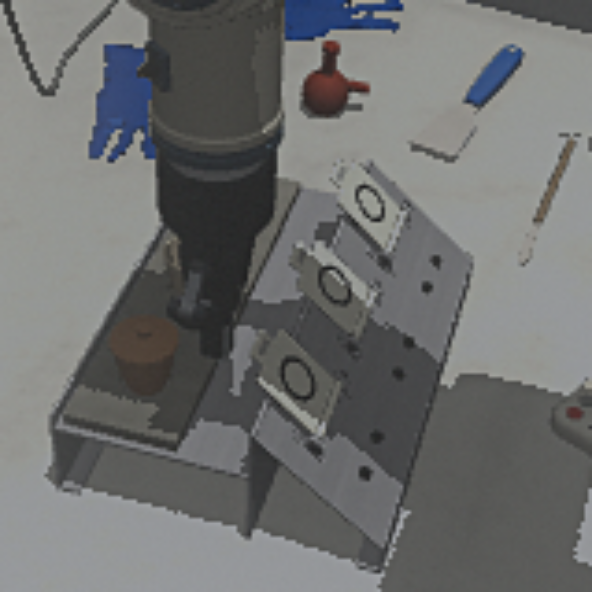

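```bash
python3 -m inch '[{"hand":0,"translation":[0.006,0,0],"twist":[0,0,0]},{"hand":0,"translation":[0.012,0,0],"twist":[0,0,0]},{"hand":0,"translation":[0.016,0,0],"twist":[0,0,0]},{"hand":0,"translation":[0.020,0,-0.001],"twist":[0,0,0]},{"hand":0,"translation":[0.024,0,-0.002],"twist":[0,0,0]},{"hand":0,"translation":[0.028,0,-0.004],"twist":[0,0,0]},{"hand":0,"translation":[0.032,0,-0.007],"twist":[0,0,0]},{"hand":0,"translation":[0.036,0,-0.010],"twist":[0,0,0]}]'
python3 - <<'E'
from h import *
from rig import capture
import cv2
plan((43,105,133),(13,105,140))
c2=capture("scene")
cv2.imwrite("pics/s3.png",cv2.resize(c2["image"][100:260,190:350,::-1],None,fx=3.7,fy=3.7))
E
```

```text
time_s: 2.97
eef_pos: [554.6, 68.5, 129.8]
ee_rot: [-0.0, -0.073, 0.997, -0.001]
contact_force: [2.2, 0.2, 1.3]
grip_width: -0.1
t 2.97 stand TCP [ 48.9 105.3 129.8] F stand [ 2.2 -0.2  1.3] grip -0.1
twist [-0.002 -0.001 -0.003]
(43, 105, 133) -> [ 0.0059 -0.0004 -0.0032]
(13, 105, 140) -> [ 0.0359 -0.0005 -0.0102]
```

View pics/s3.png

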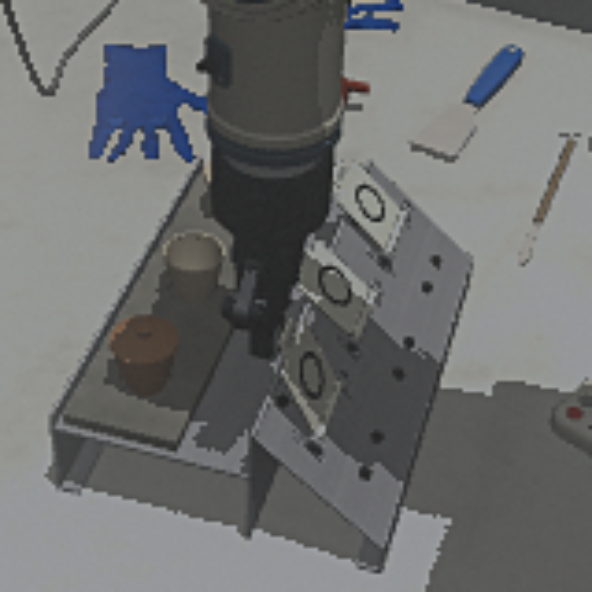

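```bash
python3 -m inch '[{"hand":0,"translation":[0.005,0,-0.003],"twist":[0,0,0]},{"hand":0,"translation":[0.010,0,-0.006],"twist":[0,0,0]},{"hand":0,"translation":[0.015,0,-0.009],"twist":[0,0,0]},{"hand":0,"translation":[0.020,0,-0.010],"twist":[0,0,0]},{"hand":0,"translation":[0.025,0,-0.011],"twist":[0,0,0]},{"hand":0,"translation":[0.030,0,-0.012],"twist":[0,0,0]},{"hand":0,"translation":[0.035,0,-0.012],"twist":[0,0,0]},{"hand":0,"translation":[0.040,0,-0.012],"twist":[0,0,0]}]'
python3 -c "
from h import *
plan((-10,105,139),(-38,105,119),(-45,105,92))"
```

```text
time_s: 3.68
eef_pos: [514.0, 62.4, 142.2]
ee_rot: [-0.001, -0.073, 0.997, -0.001]
contact_force: [0.6, 0.5, -0.5]
grip_width: 0.2
t 3.68 stand TCP [  7.8 105.4 142.2] F stand [ 0.7  0.4 -0.5] grip 0.2
twist [-0.002 -0.002 -0.003]
(-10, 105, 139) -> [ 0.0178 -0.0005  0.0032]
(-38, 105, 119) -> [ 0.0458 -0.0005  0.0232]
(-45, 105, 92) -> [ 0.0527 -0.0005  0.0502]
```

```bash
python3 -m inch '[{"hand":0,"translation":[0.006,0,0.001],"twist":[0,0,0]},{"hand":0,"translation":[0.012,0,0.002],"twist":[0,0,0]},{"hand":0,"translation":[0.018,0,0.004],"twist":[0,0,0]},{"hand":0,"translation":[0.024,0,0.007],"twist":[0,0,0]},{"hand":0,"translation":[0.030,0,0.011],"twist":[0,0,0]},{"hand":0,"translation":[0.036,0,0.015],"twist":[0,0,0]},{"hand":0,"translation":[0.042,0,0.020],"twist":[0,0,0]},{"hand":0,"translation":[0.046,0,0.025],"twist":[0,0,0]}]'
python3 - <<'E'
from h import *
from rig import capture
import cv2
plan((-45,105,92),(-54,105,60))
c2=capture("scene")
cv2.imwrite("pics/s4.png",cv2.resize(c2["image"][100:260,190:350,::-1],None,fx=3.7,fy=3.7))
E
```

```text
time_s: 4.35
eef_pos: [467.5, 55.5, 116.6]
ee_rot: [-0.001, -0.073, 0.997, -0.001]
contact_force: [0.9, 0.1, -0.4]
grip_width: 0.1
t 4.35 stand TCP [-39.2 105.6 116.6] F stand [ 0.9 -0.1 -0.4] grip 0.1
twist [-0.002 -0.002 -0.003]
(-45, 105, 92) -> [ 0.0058 -0.0006  0.0246]
(-54, 105, 60) -> [ 0.0147 -0.0005  0.0567]
```

View pics/s4.png

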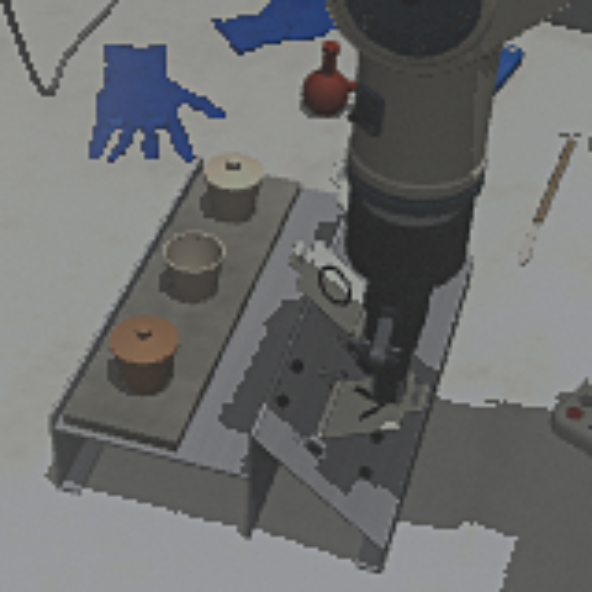

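```bash
python3 -m inch '[{"hand":0,"translation":[0.003,0,0.006],"twist":[0,0,0]},{"hand":0,"translation":[0.006,0,0.012],"twist":[0,0,0]},{"hand":0,"translation":[0.009,0,0.018],"twist":[0,0,0]},{"hand":0,"translation":[0.012,0,0.024],"twist":[0,0,0]},{"hand":0,"translation":[0.014,0,0.030],"twist":[0,0,0]},{"hand":0,"translation":[0.015,0,0.036],"twist":[0,0,0]},{"hand":0,"translation":[0.016,0,0.042],"twist":[0,0,0]},{"hand":0,"translation":[0.016,0,0.047],"twist":[0,0,0]}]'
python3 -c "
from h import *
plan((-54,105,60),(-54,105,55))"
```

```text
time_s: 5.07
eef_pos: [450.0, 52.9, 68.0]
ee_rot: [-0.002, -0.073, 0.997, -0.001]
contact_force: [-0.0, 0.5, 1.0]
grip_width: 0.0
t 5.07 stand TCP [-56.9 105.6  68. ] F stand [0.1 0.5 1. ] grip 0.0
twist [-0.001 -0.005 -0.003]
(-54, 105, 60) -> [-0.0029 -0.0006  0.008 ]
(-54, 105, 55) -> [-0.003  -0.0006  0.013 ]
```

```bash
python3 -m inch '[{"hand":0,"translation":[0,0,0.003],"twist":[0,0,0]},{"hand":0,"translation":[0,0,0.005],"twist":[0,0,0]},{"hand":0,"translation":[0,0,0.007],"twist":[0,0,0]},{"hand":0,"translation":[0,0,0.009],"twist":[0,0,0]},{"hand":0,"translation":[0,0,0.011],"twist":[0,0,0]},{"hand":0,"translation":[0,0,0.012],"twist":[0,0,0]},{"hand":0,"translation":[0,0,0.012],"twist":[0,0,0]}]'
python3 -m inch '[{"hand":0,"translation":[0,0,0.001],"twist":[0,0,0]},{"hand":0,"translation":[0,0,0.001],"twist":[0,0,0]}]'
python3 -c "
from h import *
plan()"
```

```text
time_s: 5.65
eef_pos: [449.8, 52.9, 55.9]
ee_rot: [-0.002, -0.073, 0.997, -0.001]
contact_force: [0.6, -0.5, -0.0]
grip_width: -0.0
time_s: 5.82
eef_pos: [449.8, 52.9, 54.8]
ee_rot: [-0.002, -0.073, 0.997, -0.001]
contact_force: [-0.2, 0.2, 0.5]
grip_width: -0.1
t 5.82 stand TCP [-57.1 105.6  54.8] F stand [-0.2  0.2  0.5] grip -0.1
twist [-0.001 -0.005 -0.003]
```

```bash
for i in 1; do python3 -m inch '[{"hand":0,"translation":[0,0,0.001],"twist":[0,0,0]},{"hand":0,"translation":[0,0,0.001],"twist":[0,0,0]}]'; done
python3 -m inch '[{"hand":0,"translation":[0,0,0.001],"twist":[0,0,0]},{"hand":0,"translation":[0,0,0.001],"twist":[0,0,0]}]'
python3 - <<'E'
from h import *
from rig import capture
import cv2
plan()
c2=capture("scene")
cv2.imwrite("pics/s5.png",cv2.resize(c2["image"][100:260,190:350,::-1],None,fx=3.7,fy=3.7))
E
```

```text
time_s: 5.98
eef_pos: [449.7, 52.9, 53.8]
ee_rot: [-0.002, -0.073, 0.997, -0.001]
contact_force: [-0.4, 0.5, 0.2]
grip_width: 0.0
time_s: 6.15
eef_pos: [449.7, 52.8, 52.7]
ee_rot: [-0.002, -0.073, 0.997, -0.001]
contact_force: [0.0, -0.0, -0.2]
grip_width: -0.4
t 6.15 stand TCP [-57.2 105.6  52.7] F stand [ 0.  -0.  -0.2] grip -0.4
twist [-0.001 -0.005 -0.003]
```

View pics/s5.png

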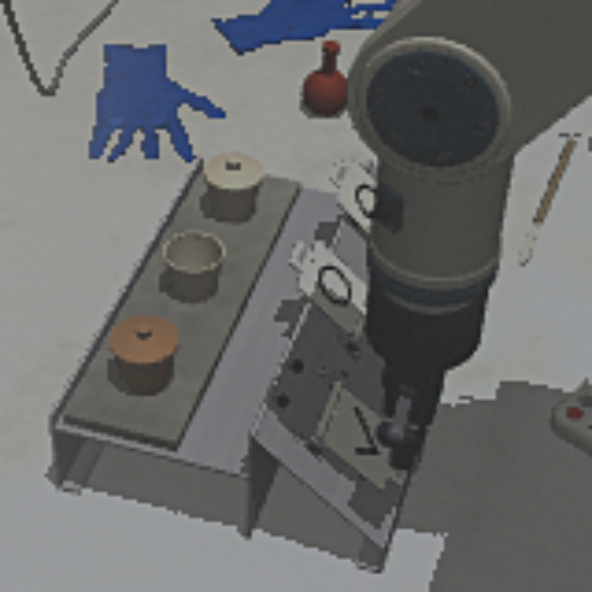

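```bash
for i in 1; do python3 -m inch '[{"hand":0,"translation":[0,0,0.0015],"twist":[0,0,0]},{"hand":0,"translation":[0,0,0.0015],"twist":[0,0,0]}]'|grep -E "pos|force"; done
python3 -m inch '[{"hand":0,"translation":[0,0,0.001],"twist":[0,0,0]},{"hand":0,"translation":[0,0,0.001],"twist":[0,0,0]}]'|grep -E "pos|force"
```

```text
eef_pos: [449.5, 52.8, 51.0]
contact_force: [0.0, 0.2, -0.2]
eef_pos: [449.4, 52.8, 49.8]
contact_force: [0.1, 0.7, -0.1]
```

```bash
python3 -m inch '[{"hand":0,"translation":[0,0,0.001],"twist":[0,0,0]},{"hand":0,"translation":[0,0,0.001],"twist":[0,0,0]}]'|grep -E "pos|force"
```

```text
eef_pos: [449.3, 52.8, 48.6]
contact_force: [-0.6, 1.1, -0.0]
```

```bash
python3 - <<'E'
from h import *
from rig import capture
import cv2
plan()
s=status.get_state();c=capture("wrist");H=c["hand_eye"];q=s["ee_rot"];R=Ro.from_quat([q[1],q[2],q[3],q[0]]).as_matrix()
cv2.imwrite("pics/w5.png",c["image"][:,:,::-1])
t=capture("scene");cv2.imwrite("pics/s6.png",cv2.resize(t["image"][180:260,250:330,::-1],None,fx=7,fy=7))
z=t["range_z"];v,u=np.mgrid[0:384,0:512];P=np.stack([(u-t["cx"])/t["fx"]*z,(v-t["cy"])/t["fy"]*z,z],-1)-t["t"];W=P@t["R"]
S=(W-ts)@Rs
m=(abs(S[...,1]-105)<26)&(S[...,0]<-2)&(S[...,0]>-58)&(z>0)&(S[...,2]<95)
for a in np.argwhere(m)[::12]: 
    p=S[tuple(a)];print(a[::-1],p.round(1),"above hinge plane",round((p[2]-88)*.766-p[0]*.643,1))
E
```

```text
t 6.7 stand TCP [-57.5 105.6  48.6] F stand [-0.4  1.2 -0. ] grip -0.0
twist [-0.001 -0.006 -0.003]
[282 206] [-2.9 83.  87.6] above hinge plane 1.5
[282 209] [-5.3 91.4 85.1] above hinge plane 1.2
[287 210] [-17.3  82.9  77. ] above hinge plane 2.7
[281 212] [ -6.  104.5  87. ] above hinge plane 3.1
[282 213] [ -8.7 103.9  83.6] above hinge plane 2.2
[281 214] [ -7.5 109.8  85.3] above hinge plane 2.7
[279 215] [ -3.6 115.3  85.7] above hinge plane 0.6
[291 215] [-30.1  86.5  65.5] above hinge plane 2.2
[289 216] [-26.7  96.3  70.5] above hinge plane 3.8
[287 217] [-22.8 102.6  71.7] above hinge plane 2.2
[285 218] [-19.1 109.8  74. ] above hinge plane 1.5
[283 219] [-15.7 118.7  78.1] above hinge plane 2.5
[283 220] [-16.6 122.   78.1] above hinge plane 3.1
[283 221] [-17.  122.8  75.1] above hinge plane 1.1
[284 222] [-20.3 125.   74.8] above hinge plane 3.0
[296 222] [-50.2 117.6  77.7] above hinge plane 24.4
[289 223] [-31.8 114.2  63.6] above hinge plane 1.8
[284 224] [-21.8 130.3  73.2] above hinge plane 2.7
[296 224] [-51.  118.5  71.2] above hinge plane 19.9
[292 225] [-40.2 113.2  57.7] above hinge plane 2.6
[289 226] [-34.3 123.8  63. ] above hinge plane 2.9
[288 227] [-32.8 129.1  64.3] above hinge plane 3.0
[285 228] [-25.5 130.2  58.8] above hinge plane -6.0
[299 228] [-56.9  91.9  28.6] above hinge plane -8.9
[299 229] [-57.8  96.6  30. ] above hinge plane -7.2
[298 230] [-56.5 104.6  34.2] above hinge plane -4.8
[293 232] [-46.5 122.6  42.3] above hinge plane -5.1
[296 233] [-53.9 116.7  34.4] above hinge plane -6.4
[297 235] [-57.6 119.5  30.8] above hinge plane -6.7
[276 238] [ -2.4 123.9   1.9] above hinge plane -64.4
[282 239] [-18.9 122.    1.8] above hinge plane -53.8
[283 241] [-23.3 127.8   1.8] above hinge plane -51.0
```

View pics/w5.png

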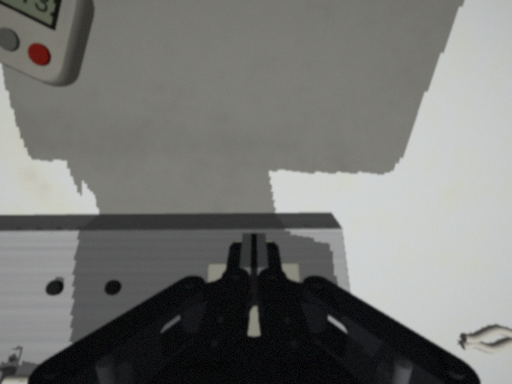

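View pics/s6.png

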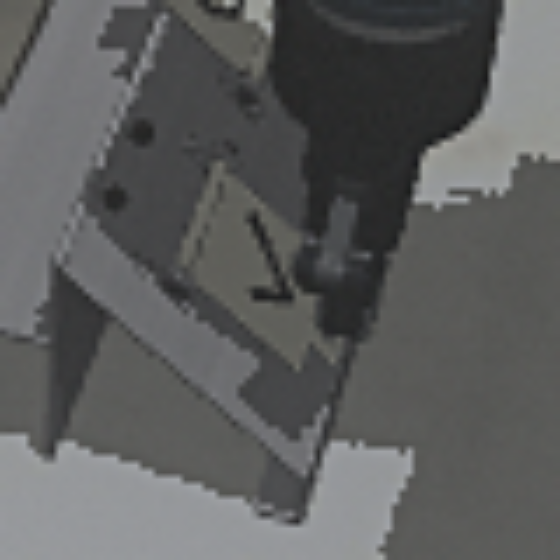

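```bash
python3 -m inch '[{"hand":0,"translation":[0,0,0.001],"twist":[0,0,0]},{"hand":0,"translation":[0,0,0.001],"twist":[0,0,0]}]'|grep -E "pos|force"
python3 -m inch '[{"hand":0,"translation":[0,0,0.001],"twist":[0,0,0]},{"hand":0,"translation":[0,0,0.001],"twist":[0,0,0]}]'|grep -E "pos|force"
```

```text
eef_pos: [449.5, 52.8, 47.9]
contact_force: [-0.5, -0.5, 4.6]
eef_pos: [449.7, 52.8, 47.4]
contact_force: [-4.2, 0.1, 13.6]
```

Firm stop felt (14 N), so the left tag is flat. Lifting off and going to the right tag.

```bash
python3 -m inch '[{"hand":0,"translation":[0.002,0,-0.01],"twist":[0,0,0]},{"hand":0,"translation":[0.002,0,-0.04],"twist":[0,0,0]},{"hand":0,"translation":[0.002,0,-0.08],"twist":[0,0,0]},{"hand":0,"translation":[0.002,0,-0.12],"twist":[0,0,0]},{"hand":0,"translation":[0,0,-0.15],"twist":[0,0,0]},{"hand":0,"translation":[0,0,-0.15],"twist":[0,0,0]}]'
python3 -c "
from h import *
plan((20,0,200),(85,-105,200))"
```

```text
time_s: 7.63
eef_pos: [454.0, 53.6, 203.7]
ee_rot: [0.003, -0.073, 0.997, -0.001]
contact_force: [2.1, -0.1, 0.0]
grip_width: -0.1
t 7.63 stand TCP [-52.8 105.7 203.7] F stand [ 2.1 -0.4  0. ] grip -0.1
twist [-0.002  0.005 -0.003]
(20, 0, 200) -> [-0.0731 -0.1055  0.0043]
(85, -105, 200) -> [-0.1385 -0.2103  0.0048]
```

```bash
python3 -m inch '[{"hand":0,"translation":[-0.138,-0.210,0.004],"twist":[0,0.005,0]},{"hand":0,"translation":[-0.138,-0.210,0.004],"twist":[0,0.005,0]},{"hand":0,"translation":[-0.138,-0.210,0.004],"twist":[0,0.005,0]},{"hand":0,"translation":[-0.138,-0.210,0.004],"twist":[0,0.005,0]},{"hand":0,"translation":[-0.138,-0.210,0.004],"twist":[0,0.005,0]},{"hand":0,"translation":[-0.138,-0.210,0.004],"twist":[0,0.005,0]},{"hand":0,"translation":[-0.138,-0.210,0.004],"twist":[0,0.005,0]},{"hand":0,"translation":[-0.138,-0.210,0.004],"twist":[0,0.005,0]}]'
python3 - <<'E'
from h import *
from rig import capture
import cv2
plan((85,-105,200),(85,-105,118))
s=status.get_state();c=capture("wrist");H=c["hand_eye"];q=s["ee_rot"];R=Ro.from_quat([q[1],q[2],q[3],q[0]]).as_matrix()
cv2.imwrite("pics/w6.png",c["image"][:,:,::-1])
for P in[(58,-105,137),(58,0,137),(39,-165,110)]:
    w=Rs@np.array(P,float)+ts;tl=R.T@(w-s["eef_pos"]);k=np.linalg.inv(H)@np.append(tl,1)
    print(P,c["fx"]*k[0]/k[2]+c["cx"],c["fy"]*k[1]/k[2]+c["cy"])
E
```

```text
time_s: 8.3
eef_pos: [622.1, -135.8, 200.2]
ee_rot: [-0.0, -0.072, 0.997, -0.001]
contact_force: [0.1, 1.0, -0.6]
grip_width: -0.1
t 8.3 stand TCP [  85.1 -106.7  200.2] F stand [ 0.3  0.9 -0.6] grip -0.1
twist [-0.002 -0.    -0.005]
(85, -105, 200) -> [0.0001 0.0017 0.0002]
(85, -105, 118) -> [0.0001 0.0019 0.0822]
(58, -105, 137) 257.05500123260344 175.133090022124
(58, 0, 137) 389.1631079778423 174.48507879611398
(39, -165, 110) 187.69311195939025 146.23591220779355
```

View pics/w6.png

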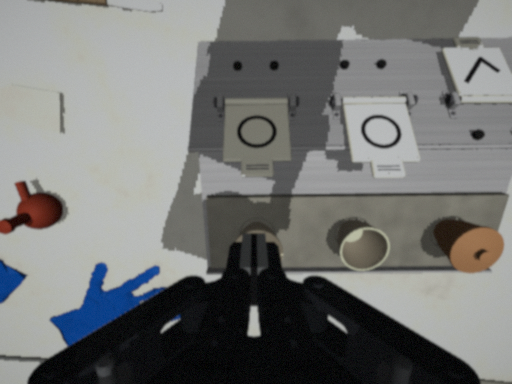

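Right tab at (257,174) as predicted; left tag (480,70) shows its tick; the middle crucible (364,248) is open. Descending.

```bash
python3 -m inch '[{"hand":0,"translation":[0,0.001,0.02],"twist":[0,0,0]},{"hand":0,"translation":[0,0.001,0.04],"twist":[0,0,0]},{"hand":0,"translation":[0,0.001,0.055],"twist":[0,0,0]},{"hand":0,"translation":[0,0.001,0.068],"twist":[0,0,0]},{"hand":0,"translation":[0,0.001,0.078],"twist":[0,0,0]},{"hand":0,"translation":[0,0.001,0.082],"twist":[0,0,0]},{"hand":0,"translation":[0,0.001,0.082],"twist":[0,0,0]}]'
python3 -c "
from h import *
plan((85,-105,118))"
```

```text
time_s: 8.93
eef_pos: [619.9, -133.0, 117.3]
ee_rot: [-0.001, -0.073, 0.997, -0.0]
contact_force: [-0.7, -0.3, -0.1]
grip_width: -0.0
t 8.93 stand TCP [  83.4 -103.6  117.3] F stand [-0.7 -0.2 -0.1] grip -0.0
twist [-0.    -0.003 -0.004]
(85, -105, 118) -> [-0.0017 -0.0014 -0.0007]
```

```bash
python3 -m inch '[{"hand":0,"translation":[0.006,0,0],"twist":[0,0,0]},{"hand":0,"translation":[0.012,0,0],"twist":[0,0,0]},{"hand":0,"translation":[0.016,0,0],"twist":[0,0,0]},{"hand":0,"translation":[0.020,0,-0.001],"twist":[0,0,0]},{"hand":0,"translation":[0.024,0,-0.002],"twist":[0,0,0]},{"hand":0,"translation":[0.028,0,-0.004],"twist":[0,0,0]},{"hand":0,"translation":[0.032,0,-0.007],"twist":[0,0,0]},{"hand":0,"translation":[0.036,0,-0.010],"twist":[0,0,0]}]'
python3 -c "
from h import *
plan((8,-105,142))"
```

```text
time_s: 9.6
eef_pos: [583.3, -138.3, 127.6]
ee_rot: [-0.002, -0.073, 0.997, -0.0]
contact_force: [0.5, 0.2, -1.4]
grip_width: 0.1
t 9.6 stand TCP [  46.4 -103.4  127.6] F stand [ 0.6  0.1 -1.4] grip 0.1
twist [-0.    -0.004 -0.004]
(8, -105, 142) -> [ 0.0384 -0.0017 -0.0142]
```

```bash
python3 -m inch '[{"hand":0,"translation":[0.005,0,-0.004],"twist":[0,0,0]},{"hand":0,"translation":[0.010,-0.001,-0.008],"twist":[0,0,0]},{"hand":0,"translation":[0.015,-0.001,-0.011],"twist":[0,0,0]},{"hand":0,"translation":[0.020,-0.001,-0.012],"twist":[0,0,0]},{"hand":0,"translation":[0.025,-0.001,-0.013],"twist":[0,0,0]},{"hand":0,"translation":[0.030,-0.001,-0.014],"twist":[0,0,0]},{"hand":0,"translation":[0.034,-0.001,-0.014],"twist":[0,0,0]},{"hand":0,"translation":[0.038,-0.001,-0.014],"twist":[0,0,0]}]'
python3 - <<'E'
from h import *
from rig import capture
import cv2
plan((-39,-105,117))
c2=capture("scene")
cv2.imwrite("pics/s7.png",cv2.resize(c2["image"][100:260,190:350,::-1],None,fx=3.7,fy=3.7))
E
```

```text
time_s: 10.27
eef_pos: [545.6, -144.9, 141.8]
ee_rot: [-0.002, -0.073, 0.997, -0.0]
contact_force: [0.5, -0.5, -0.5]
grip_width: 0.1
t 10.27 stand TCP [   8.1 -104.3  141.8] F stand [ 0.4 -0.6 -0.5] grip 0.1
twist [-0.    -0.004 -0.004]
(-39, -105, 117) -> [ 0.047  -0.0009  0.0249]
```

View pics/s7.png

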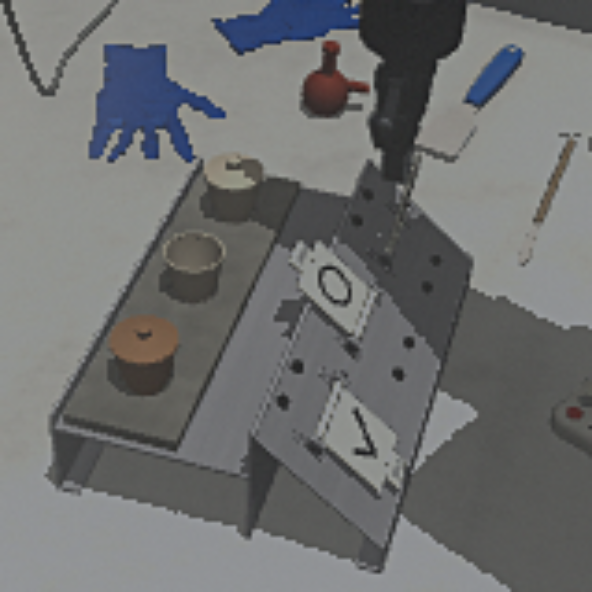

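Right tag is upright (about 400,205), the left lies flat with its tick, the middle still shows its ring, and the crucibles haven't moved. Continuing.

```bash
python3 -m inch '[{"hand":0,"translation":[0.006,0,0.001],"twist":[0,0,0]},{"hand":0,"translation":[0.012,0,0.002],"twist":[0,0,0]},{"hand":0,"translation":[0.018,0,0.004],"twist":[0,0,0]},{"hand":0,"translation":[0.024,0,0.007],"twist":[0,0,0]},{"hand":0,"translation":[0.030,-0.001,0.011],"twist":[0,0,0]},{"hand":0,"translation":[0.036,-0.001,0.015],"twist":[0,0,0]},{"hand":0,"translation":[0.042,-0.001,0.020],"twist":[0,0,0]},{"hand":0,"translation":[0.047,-0.001,0.025],"twist":[0,0,0]}]'
python3 -m inch '[{"hand":0,"translation":[0.003,0,0.006],"twist":[0,0,0]},{"hand":0,"translation":[0.006,0,0.012],"twist":[0,0,0]},{"hand":0,"translation":[0.009,0,0.018],"twist":[0,0,0]},{"hand":0,"translation":[0.012,0,0.024],"twist":[0,0,0]},{"hand":0,"translation":[0.014,0,0.030],"twist":[0,0,0]},{"hand":0,"translation":[0.015,0,0.036],"twist":[0,0,0]},{"hand":0,"translation":[0.016,0,0.042],"twist":[0,0,0]},{"hand":0,"translation":[0.016,0,0.047],"twist":[0,0,0]}]'
python3 -c "
from h import *
plan((-57.4,-105,55),(-57.4,-105,49))"
```

```text
time_s: 10.98
eef_pos: [497.5, -152.9, 116.3]
ee_rot: [-0.002, -0.073, 0.997, -0.0]
contact_force: [1.0, 0.8, 0.4]
grip_width: -0.1
time_s: 11.65
eef_pos: [481.2, -155.2, 68.6]
ee_rot: [-0.003, -0.073, 0.997, -0.0]
contact_force: [-0.0, -0.1, 0.8]
grip_width: 0.2
t 11.65 stand TCP [ -57.1 -104.8   68.6] F stand [-0.  -0.1  0.8] grip 0.2
twist [ 0.    -0.005 -0.004]
(-57.4, -105, 55) -> [ 0.0002 -0.0002  0.0136]
(-57.4, -105, 49) -> [ 0.0002 -0.0002  0.0196]
```

```bash
python3 -m inch '[{"hand":0,"translation":[0,0,0.003],"twist":[0,0,0]},{"hand":0,"translation":[0,0,0.006],"twist":[0,0,0]},{"hand":0,"translation":[0,0,0.009],"twist":[0,0,0]},{"hand":0,"translation":[0,0,0.011],"twist":[0,0,0]},{"hand":0,"translation":[0,0,0.013],"twist":[0,0,0]},{"hand":0,"translation":[0,0,0.015],"twist":[0,0,0]},{"hand":0,"translation":[0,0,0.016],"twist":[0,0,0]},{"hand":0,"translation":[0,0,0.016],"twist":[0,0,0]}]'|grep -E "pos|force"
```

```text
eef_pos: [481.0, -155.2, 52.4]
contact_force: [-1.2, -0.7, -0.1]
```

```bash
python3 -m inch '[{"hand":0,"translation":[0,0,0.001],"twist":[0,0,0]},{"hand":0,"translation":[0,0,0.001],"twist":[0,0,0]}]'|grep -E "pos|force"
```

```text
eef_pos: [480.9, -155.1, 51.3]
contact_force: [-0.4, 0.1, 0.1]
```

```bash
python3 -m inch '[{"hand":0,"translation":[0,0,0.001],"twist":[0,0,0]},{"hand":0,"translation":[0,0,0.001],"twist":[0,0,0]}]'|grep -E "pos|force"
```

```text
eef_pos: [480.9, -155.2, 50.3]
contact_force: [-0.3, 1.1, -0.0]
```

```bash
python3 -m inch '[{"hand":0,"translation":[0,0,0.001],"twist":[0,0,0]},{"hand":0,"translation":[0,0,0.001],"twist":[0,0,0]}]'|grep -E "pos|force"
```

```text
eef_pos: [480.9, -155.2, 49.2]
contact_force: [0.0, -0.4, 0.6]
```

```bash
python3 -m inch '[{"hand":0,"translation":[0,0,0.0007],"twist":[0,0,0]},{"hand":0,"translation":[0,0,0.0007],"twist":[0,0,0]}]'|grep -E "pos|force"
```

```text
eef_pos: [480.8, -155.1, 48.4]
contact_force: [0.0, 0.5, 0.5]
```

```bash
python3 -m inch '[{"hand":0,"translation":[0,0,0.0007],"twist":[0,0,0]},{"hand":0,"translation":[0,0,0.0007],"twist":[0,0,0]}]'|grep -E "pos|force"
```

```text
eef_pos: [480.8, -155.2, 47.6]
contact_force: [0.1, 0.1, -0.8]
```

```bash
python3 -m inch '[{"hand":0,"translation":[0,0,0.0007],"twist":[0,0,0]},{"hand":0,"translation":[0,0,0.0007],"twist":[0,0,0]}]'|grep -E "pos|force"
```

```text
eef_pos: [480.8, -155.2, 46.9]
contact_force: [-0.6, -0.4, 3.6]
```

```bash
python3 -m inch '[{"hand":0,"translation":[0,0,0.0007],"twist":[0,0,0]},{"hand":0,"translation":[0,0,0.0007],"twist":[0,0,0]}]'|grep -E "pos|force"
python3 -m inch '[{"hand":0,"translation":[0.002,0,-0.01],"twist":[0,0,0]},{"hand":0,"translation":[0.002,0,-0.04],"twist":[0,0,0]},{"hand":0,"translation":[0.002,0,-0.08],"twist":[0,0,0]},{"hand":0,"translation":[0.002,0,-0.12],"twist":[0,0,0]},{"hand":0,"translation":[0.04,0,-0.15],"twist":[0,0,0]},{"hand":0,"translation":[0.08,0,-0.15],"twist":[0,0,0]},{"hand":0,"translation":[0.08,0,-0.15],"twist":[0,0,0]},{"hand":0,"translation":[0.08,0,-0.15],"twist":[0,0,0]}]'
python3 - <<'E'
from h import *
from rig import capture
import cv2
plan()
t=capture("scene");cv2.imwrite("pics/s9.png",cv2.resize(t["image"][100:260,190:350,::-1],None,fx=3.7,fy=3.7))
w=capture("wrist");cv2.imwrite("pics/w9.png",w["image"][:,:,::-1])
z=t["range_z"];v,u=np.mgrid[0:384,0:512];P=np.stack([(u-t["cx"])/t["fx"]*z,(v-t["cy"])/t["fy"]*z,z],-1)-t["t"];S=(P@t["R"]-ts)@Rs
for yc in(105,-105):
    h=(S[...,2]-88)*.766-S[...,0]*.643; r=-(S[...,0]*.766+(S[...,2]-88)*.643)
    m=(abs(S[...,1]-yc)<24)&(r>8)&(r<60)&(abs(h)<20)&(z>0)
    k=np.polyfit(r[m],h[m],1);print(yc,m.sum(),k, "angle",3.1416-np.arctan(k[0]))
E
```

```text
eef_pos: [481.0, -155.2, 46.6]
contact_force: [-2.7, 0.7, 8.8]
time_s: 14.15
eef_pos: [400.7, -166.8, 198.0]
ee_rot: [-0.002, -0.072, 0.997, -0.0]
contact_force: [-0.2, -0.2, 0.5]
grip_width: -0.3
t 14.15 stand TCP [-138.4 -104.3  198. ] F stand [-0.2 -0.2  0.5] grip -0.3
twist [-0.    -0.005 -0.006]
105 244 [-0.01134392  1.94393893] angle 3.1529434327419046
-105 163 [-0.01420427  1.28910205] angle 3.15580331357241
```

View pics/s9.png

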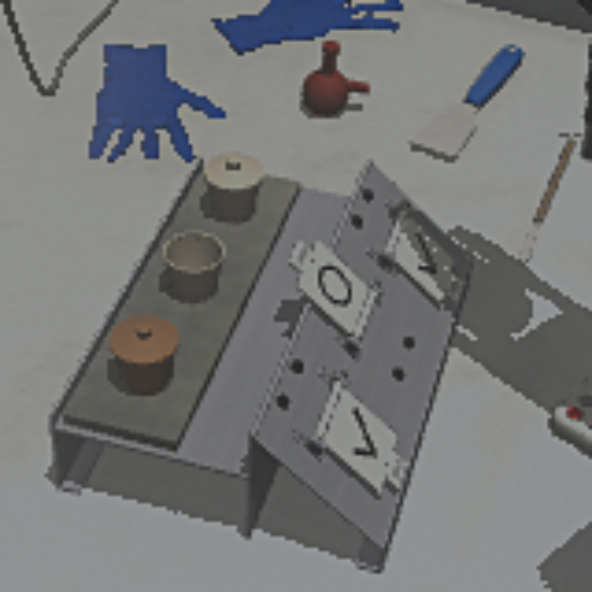

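View pics/w9.png

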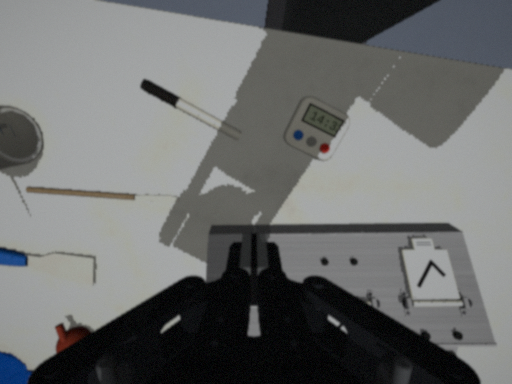

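Both outer tags lie flat with ticks (measured at pi ± 0.02 rad), the middle one shows its ring, the crucibles are in place and the robot is clear. Handing in.

```bash
python3 -c "
from rig import order
print(order.close_job())"
```

```text
the job is handed in; nothing more can be done
None
```

I flipped the left tag (brown lidded crucible) and the right tag (pale lidded crucible) with the shut fingertips. I left the middle tag alone because its crucible is open. The job was handed in after about 14 s of the 58 s allowed; no verdict was reported.

**Tags:** The depth fit puts both flipped tags at about 3.15 rad, which is flat to within measuring error. The pictures show a tick on each, and the middle tag still shows its ring.

**Forces:** The highest readings were about 14 N on the left tag and 9 N on the right, each pressed against its stop. The limit is 25 N.

**Crucibles and robot:** The crucibles look unmoved in the last scene picture. The arm ended clear at z = 198 mm with no force reading.

**Bystanders:** The arm never came near the tongs, jar or spatula, but I did not measure their positions at the end.

**One disagreement:** The cameras differed by 2–4 mm on where the stand sits sideways. I corrected for this with the wrist camera, and it had no visible effect.

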